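# Draw the robot car's axle out to its red band and hold it

## Robot

A 7-joint arm with a two-finger parallel gripper is mounted at the origin on the work surface. World frame = base frame: x ahead of the robot, y to its left, z up, the work surface at z = 0. Lengths are in m, angles in rad, forces in N, time in s.
With the tool pointing down it reaches from about 0.4 to 0.85 m from the base axis. Payload 10.4 kg.
Tool frame: the origin (TCP) lies midway between the tips of the shut fingers; the grasp point (between the pads) lies 19 mm behind it; z points along the fingers, y is the line along which they close (so a half turn about z gives the same grasp; the last joint's range is limited). The gripper opens to 85 mm and grips with 20 to 120 N. Pads are 22 mm wide; open, the fingers measure 114 mm over their backs; the gripper's body (76 mm by 85 mm) begins 54 mm behind the grasp point. The pads swing forward as they close: fully open they stand 13 mm farther back than shut.
Start: joints at [-1.293, 0.332, -0.065, 1.46, 0.022, 1.35, -0.088], TCP at [0.185, 0.597, 0.231] pointing down, gripper open.
Joint ranges: [-2.6, 2.6], [-0.5, 2.12], [-1.47, 1.34], [0.16, 2.42], [-1.27, 4.41], [0.06, 2.06], [-2.6, 2.6]. Speed limits (rad/s): [2.22, 2.22, 2.79, 2.79, 3.14, 3.14, 3.14].

## Interface

Orientations are given as a unit quaternion [x, y, z, w].
In Python, from workcell import get_obs, camera, camera_params, hand_in gives the robot as it stands.
- The arm moves only by the tool carry_out, never from a script. Its argument "commands" is a list that holds one entry, the list of rows, each a list of 6 numbers: the shift along the tool's x, y, z in units of 40 mm (1.0 is 40 mm), then the turn, a rotation vector about the tool's x, y, z in units of 6 degrees (1.0 is 6 degrees). In form: [[[x, y, z, ax, ay, az], ...]]. A call has 1 to 20 rows; each row shifts and turns the commanded pose from where the row before left it, along the tool's axes as they then stand; what a row does not reach is not made up. A row lasts 1/12 s, in which the tool goes at most 41.7 mm and 7.16 degrees, less where a joint would pass 70% of its speed; a pose out of reach is approached as far as the arm can. A call is refused whole if a number of a shift passes 1 or a number of a turn 1, either way. A call with a gripper value outside its range is refused whole. "hand" is the closure, from -1 (fully open) to 1 (shut), set as the call begins (left out, the last holds). The fingers move at their own pace and stop on an object; "force" is the grip in N (left out, the last holds). Time passes only in rows, so rows that do not move let the fingers close. It gives the time, the measured TCP pose, the force, the opening and the grip force at its end, in the units of the state.
- get_obs(): the state, without advancing time (a new reading comes with each control period).
- camera(name): name is "scene" or "top" or "wrist"; returns the picture (400x640x3 uint8, red, green, blue); there is no depth.
- camera_params(name): a dict with "mtx" (3x3 intrinsics, pixels), "R" (3x3) and "t" (3): a world point X has camera coordinates R X + t. Camera axes: x right, y down, z forward; pixel columns grow to the right and rows downward; lengths in m; the calibration is good to about 2 mm. A picture is of the moment at which its call begins: read the wrist's pose just before it. camera_params takes no time and is no camera call; for the wrist camera it gives the pose at the moment of the call.
- hand_in(): hands the job in; it is judged then, once.
The state is a dict: "clock": time; "joint_pos": joint angles; "joint_velocities": joint speeds; "tau": joint torques, N m; "position": TCP position; "ee_rot": TCP orientation; "ft_force": force on the tool from outside, world axes, zero at the start; "torque": the same for the moment, N m; "grip_width": opening from 0.0 (shut) to 1.0 (fully open); "grasp_force": force on a finger pad.
Only numpy, scipy, OpenCV 4.12 (cv2) and the standard library are available. Lean on these libraries where they do the work, as an engineer would, in place of code of your own. Each camera call takes 0.05 s, during which the arm holds its last target. There are 200 camera calls.

## Task

Clear the blue pot of nuts out of the way first: lift it by its handle off the little stand, keep it upright, and set it down gently on the round cork mat. Then grip the axle by its yellow hub and draw it partway out of the leaning bearing block, in line with the bore and without forcing it sideways, until the whole red band on the shaft shows (about 40 mm); do not pull it right out. Finish holding it there in the gripper, the rest of the shaft still in the bore, and leave the solder reel, the loose wheel and the screwdriver alone.

Things in the scene. Friction and masses are not known exactly. Their poses are not given: they have to be found in the camera images.
- pot: Open blue round pot of nuts, diameter 66 mm, body 82 mm high, 0.25 to 0.5 kg. A fixed steel arch handle, bar 10 mm thick, spans the mouth: its straight top runs 36 mm along the pot's y axis, centre line 134 mm above the origin; the legs bend down to 62 mm apart. Origin: centre of the underside; z up. Starts upright on the stand.
- stand: Fixed round aluminium stand, diameter 76 mm, flat top 46 mm above the work surface, in front of the bearing block (between it and the robot). Origin: centre of its foot on the work surface.
- mat: Fixed round cork mat, diameter 130 mm, 4 mm thick, left or right of the stand. Origin: centre of its underside on the work surface.
- bore: Fixed aluminium bearing block 56 x 56 x 76 mm on a dark base plate, leaning 0.35 rad from vertical, its upper end towards the robot. A 17 mm bore runs along its axis. Origin: centre of the bore's mouth in the upper face, 105 mm above the work surface; z axis: along the bore, out of the mouth; y axis: level; the block leans to its minus x side.
- axle: Loose axle, 0.1 to 0.2 kg. Steel shaft, diameter 16 mm, 72 mm long, slides freely in the bore, drops back if let go. Yellow hub on top: flange of diameter 28 mm, 5 mm thick, resting on the block; above it a round grip of diameter 22 mm, ending 45 mm above the flange's underside. Red band on the shaft 22 to 34 mm below the flange. Origin: on the axis at the flange's underside; z: towards the hub.
- reel: Bystander: green solder reel with silver winding, diameter 64 mm, 36 mm high, standing on its flange on the other side of the stand from the mat. Origin: centre of its underside.
- wheel: Bystander: loose black tyre with yellow rim, diameter 66 mm, 26 mm high, lying flat. Origin: centre of its underside.
- screwdriver: Bystander: screwdriver lying flat on the work surface, under 40 mm high.

How it is judged:
By the outcome, as a careful person would: the job done as asked, in the order asked, and still so for the second after the job is handed in, while the arm keeps its last pose, push and grip.
It also fails if it takes over 53 s, if anything falls off the work surface, if the arm or the gripper's body presses on something with over 40 N, if the wrist force passes 120 N, or if a joint passes its speed limit or range.

## Working session

There is one attempt and no reset: what is moved stays moved. The work goes in short steps, Python scripts to look and compute and a tool call to move; the robot and the scene stay as the last step left them, time stands still between calls to the robot, and variables do not carry over. Pictures are saved under pics/ and viewed, at most 10 in all, crops included, and the job is handed in when it is done.

Besides the shell and the picture viewer there is one more tool, called after "Call:" as name([rows], argument=value, ...), one row to a line, values as JSON. carry_out: Moves the arm, as the interface text tells. Its arguments: {"type":"object","properties":{"commands":{"type":"array"},"hand":{"type":"number"},"force":{"type":"number"}},"required":["commands"]}

```bash
mkdir -p pics; ls; python3 - <<'E'
from workcell import *
import cv2,numpy as np
o=get_obs(); print({k:np.round(v,3).tolist() for k,v in o.items()})
for n in("scene","top"):
    im=camera(n); cv2.imwrite(f"pics/{n}0.png",im[:,:,::-1]); p=camera_params(n); print(n,np.round(p["mtx"],1).tolist(),np.round(p["R"],3).tolist(),np.round(p["t"],3).tolist())
E
```

```text
pics
{'clock': 0.0, 'joint_pos': [-1.293, 0.333, -0.065, 1.461, 0.022, 1.35, -0.088], 'joint_velocities': [0.002, 0.0, 0.0, 0.0, -0.002, -0.001, 0.0], 'tau': [-0.001, -62.545, 0.049, -39.158, 0.016, 0.01, 0.0], 'position': [0.185, 0.597, 0.231], 'ee_rot': [0.15, 0.989, -0.001, -0.0], 'ft_force': [-0.145, -0.783, -0.042], 'torque': [-0.045, -0.015, -0.035], 'grasp_force': 0.0, 'grip_width': 0.999}
scene [[508.5, 0.0, 320.1], [0.0, 508.5, 211.1], [0.0, 0.0, 1.0]] [[-0.085, 0.996, 0.012], [0.785, 0.074, -0.615], [-0.613, -0.043, -0.789]] [0.068, -0.407, 1.454]
top [[501.2, 0.0, 318.8], [0.0, 501.2, 205.5], [0.0, 0.0, 1.0]] [[0.014, -1.0, -0.01], [-0.993, -0.013, -0.114], [0.114, 0.012, -0.993]] [-0.007, 0.572, 1.155]
```

View pics/scene0.png

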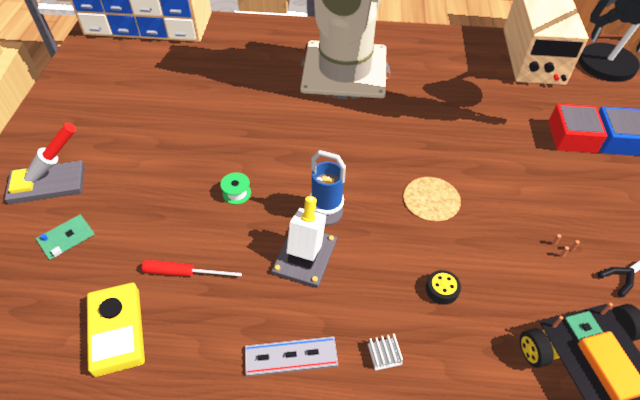

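View pics/top0.png

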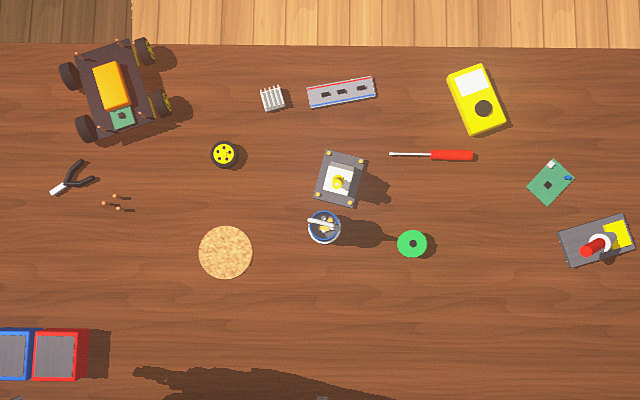

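Scene: pot with handle at (328,165), yellow hub at (310,207), mat at (432,198), reel at (235,188). Top: pot (323,227), hub (339,181), mat (225,252).

```bash
cat > h.py <<'E'
from workcell import *
import cv2,numpy as np
def ray(n,uv):
    p=camera_params(n) if isinstance(n,str) else n
    d=p["R"].T@np.linalg.inv(p["mtx"])@[uv[0],uv[1],1]; return -p["R"].T@p["t"],d
def plane(n,uv,z):
    c,d=ray(n,uv); return c+d*(z-c[2])/d[2]
def tri(a,ua,b,ub):
    c1,d1=ray(a,ua);c2,d2=ray(b,ub)
    s=np.linalg.lstsq(np.c_[d1,-d2],c2-c1,rcond=None)[0]; P,Q=c1+d1*s[0],c2+d2*s[1]
    return (P+Q)/2,np.linalg.norm(P-Q)
def mask(im,lo,hi,box):
    m=cv2.inRange(cv2.cvtColor(im,cv2.COLOR_RGB2HSV),lo,hi); z=np.zeros_like(m); a,b,c,d=box; z[b:d,a:c]=m[b:d,a:c]; return z
def cen(m):
    y,x=np.nonzero(m); return np.array([x.mean(),y.mean()]),len(x)
E
python3 - <<'E'
from h import *
t=cv2.imread("pics/top0.png");s=cv2.imread("pics/scene0.png")
A=cv2.resize(t[145:250,300:375],None,fx=5,fy=5,interpolation=2); B=cv2.resize(s[145:290,265:345],None,fx=5*105/145,fy=5*105/145,interpolation=2)
cv2.imwrite("pics/z0.png",np.hstack([A,B]))
t,s=t[:,:,::-1],s[:,:,::-1]
m=mask(t,(8,80,80),(25,255,255),(190,215,260,290)); e=cv2.minEnclosingCircle(max(cv2.findContours(cv2.morphologyEx(mask(t,(10,60,150),(25,200,255),(190,215,260,290)),2,np.ones((5,5))),0,2)[0],key=cv2.contourArea)); print("mat",e,plane("top",e[0],.004))
for n,im,b in(("top",t,(320,165,360,200)),("scene",s,(295,190,325,228))):
    m=mask(im,(22,130,90),(35,255,255),b); print(n,"yellow",cen(m),cv2.boundingRect(m))
b=mask(t,(100,120,40),(125,255,255),(300,200,350,250)); e=cv2.minEnclosingCircle(np.argwhere(b)[:,::-1].astype(np.float32)); print("pot",e,plane("top",e[0],.128))
r=mask(t,(50,120,60),(80,255,255),(390,220,435,265)); print("reel",plane("top",cen(r)[0],.036))
E
```

```text
mat ((226.0260467529297, 253.25485229492188), 48.6313362121582) [0.45638995 0.22278801 0.004     ]
top yellow (array([337.17857143, 181.03571429]), 112) (332, 175, 12, 14)
scene yellow (array([309.11583012, 209.28571429]), 259) (302, 196, 15, 26)
pot ((323.4726867675781, 224.82240295410156), 14.866477966308594) [ 0.51868769 -0.01100154  0.128     ]
reel [ 0.48496966 -0.21738844  0.036     ]
```

View pics/z0.png

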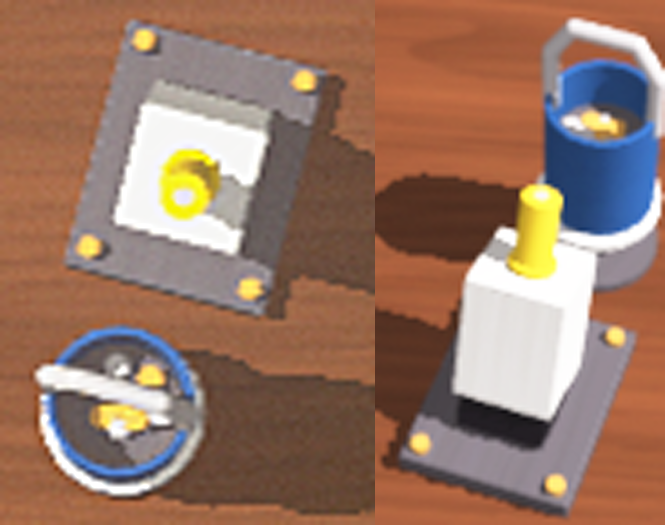

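Zoom: handle bar in the top view runs (308,220.5)→(333,226); pot rim centre about (324.4,226); hub top about (336.6,184) in top and (311,198) in scene; plate edges give a yaw near -15°.

```bash
python3 - <<'E'
from h import *
np.set_printoptions(precision=4,suppress=True)
print("mat",plane("top",(225.3,252.2),.004))
print("mat scene",plane("scene",(432.3,198.5),.004))
print("pot",plane("top",(324.4,226),.128))
a,b=plane("top",(309.5,221),.18),plane("top",(333,226),.18); print("handle",a,b,(a+b)/2, np.degrees(np.arctan2(*(a-b)[:2])))
print("handle tri",tri("top",(320.5,223.5),"scene",(329.5,154)))
print("hubtop",plane("top",(336.6,184),.147),tri("top",(336.6,184),"scene",(310.9,198)))
C=np.array([[133,22],[322,70],[265,315],[65,265]])/5+[300,145]
P=np.array([plane("top",c,.01) for c in C]);print(P)
for i,j in((0,3),(1,2)): d=P[i]-P[j];print(np.degrees(np.arctan2(d[1],d[0])))
for i,j in((0,1),(3,2)): d=P[i]-P[j];print(np.degrees(np.arctan2(-d[0],d[1])))
o=get_obs();p=camera_params("wrist")
from scipy.spatial.transform import Rotation as R
print("cam in tool",R.from_quat(o["ee_rot"]).as_matrix().T@(-p["R"].T@p["t"]-o["position"]),p["R"]@R.from_quat(o["ee_rot"]).as_matrix())
E
```

```text
mat [0.4589 0.2246 0.004 ]
mat scene [0.4632 0.2274 0.004 ]
pot [ 0.5162 -0.013   0.128 ]
handle [0.5223 0.0179 0.18  ] [ 0.5126 -0.0308  0.18  ] [ 0.5174 -0.0065  0.18  ] 11.271853532906482
handle tri (array([ 0.5175, -0.0064,  0.1801]), np.float64(0.0028546046320413842))
hubtop [ 0.6056 -0.0381  0.147 ] (array([ 0.6054, -0.037 ,  0.1478]), np.float64(0.0021411780218933544))
[[ 0.7127 -0.016   0.01  ]
 [ 0.6899 -0.1085  0.01  ]
 [ 0.5693 -0.0815  0.01  ]
 [ 0.5923  0.0154  0.01  ]]
-14.635227492622635
-12.625999230041508
-13.838643864743885
-13.399254429267701
cam in tool [ 0.0719 -0.0011 -0.1428] [[ 0.001   1.     -0.0015]
 [-0.9593  0.0006 -0.2825]
 [-0.2825  0.0018  0.9593]]
```

```bash
cat >> h.py <<'E'
from scipy.spatial.transform import Rotation as Ro
np.set_printoptions(precision=3,suppress=True)
def go(pos,y=None,z=None):
    "tool-frame shift (40 mm units) and turn (6 deg units) to a target"
    o=get_obs(); R=Ro.from_quat(o["ee_rot"]).as_matrix()
    print("t",o["clock"],"pos",o["position"],"shift",R.T@(np.array(pos)-o["position"])/.04)
    if y is not None:
        T=np.c_[np.cross(y,z),y,z]; print("turn",np.degrees(Ro.from_matrix(R.T@T).as_rotvec())/6, "shift after turn",T.T@(np.array(pos)-o["position"])/.04)
E
python3 - <<'E'
from h import *
a=np.radians(11.3)
go((.517,-.0105,.26),(np.cos(a),-np.sin(a),0),np.array((0,0,-1.)))
E
```

```text
t 0.1 pos [0.185 0.597 0.231] shift [-12.422 -12.038  -0.719]
turn [-0.01  0.01 14.01] shift after turn [-13.257  11.11   -0.736]
```

Call:
carry_out([
  [[-0.69,-0.67,-0.04,0,0,0],[-0.69,-0.67,-0.04,0,0,0],[-0.69,-0.67,-0.04,0,0,0],[-0.69,-0.67,-0.04,0,0,0],[-0.69,-0.67,-0.04,0,0,0],[-0.69,-0.67,-0.04,0,0,0],[-0.69,-0.67,-0.04,0,0,0],[-0.69,-0.67,-0.04,0,0,0],[-0.69,-0.67,-0.04,0,0,0],[-0.69,-0.67,-0.04,0,0,0],[-0.69,-0.67,-0.04,0,0,0],[-0.69,-0.67,-0.04,0,0,0],[-0.69,-0.67,-0.04,0,0,0],[-0.69,-0.67,-0.04,0,0,0],[-0.69,-0.67,-0.04,0,0,0],[-0.69,-0.67,-0.04,0,0,0],[-0.69,-0.67,-0.04,0,0,0],[-0.69,-0.67,-0.04,0,0,0]],
])

```text
clock: 1.6
position: [0.5171, -0.0128, 0.2602]
ee_rot: [0.15, 0.989, 0.0, 0.0]
ft_force: [0.8, 0.3, -0.9]
grip_width: 0.999
grasp_force: 0.0
```

Call:
carry_out([
  [[0,0,0,0,0,1],[0,0,0,0,0,1],[0,0,0,0,0,1],[0,0,0,0,0,1],[0,0,0,0,0,1],[0,0,0,0,0,1],[0,0,0,0,0,1],[0,0,0,0,0,1],[0,0,0,0,0,1],[0,0,0,0,0,1],[0,0,0,0,0,1],[0,0,0,0,0,1],[0,0,0,0,0,1],[0,0,0,0,0,1],[0,0,0,0,0,0],[0,0,0,0,0,0]],
])

```text
clock: 2.93
position: [0.5166, -0.0109, 0.2599]
ee_rot: [0.772, 0.636, -0.0, -0.0]
ft_force: [0.1, -0.1, -0.1]
grip_width: 0.997
grasp_force: 0.0
```

```bash
python3 - <<'E'
from h import *
a=np.radians(11.3)
go((.517,-.0105,.26),(np.cos(a),-np.sin(a),0),np.array((0,0,-1.)))
p=camera_params("wrist");im=camera("wrist");cv2.imwrite("pics/w1.png",im[:,:,::-1]);np.savez("w1",**p)
E
```

```text
t 2.9333 pos [ 0.517 -0.011  0.26 ] shift [ 0.013  0.008 -0.003]
turn [-0.004  0.001  0.043] shift after turn [ 0.013  0.008 -0.003]
```

View pics/w1.png

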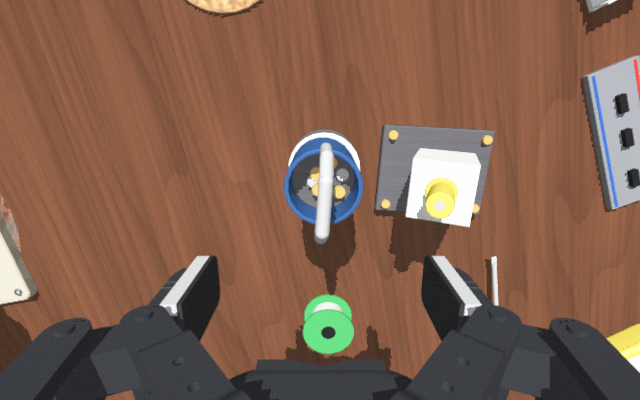

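Wrist view: handle bar from (326,148) to (321,240), hub top at (440,206), plate corners (383,125),(494,131),(480,215),(376,210).

```bash
python3 - <<'E'
from h import *
p=dict(np.load("w1.npz"))
im=cv2.imread("pics/w1.png")
a,b=plane(p,(326,150),.18),plane(p,(321.5,236),.18);d=a-b
print("handle",a,b,(a+b)/2,np.linalg.norm(d),np.degrees(np.arctan2(d[0],d[1])))
print("hubtop",plane(p,(440,206),.147))
m=mask(im[:,:,::-1],(100,120,40),(125,255,255),(270,120,375,240)); pts=np.argwhere(m)[:,::-1]
q=pts[pts[:,1]>185]; print("pot rim",cv2.boundingRect(m),plane(p,(323.5,185),.128))
P=[plane(p,c,.01) for c in((383,125),(494,131),(376,210))]; print(P)
d=P[1]-P[0];print(np.degrees(np.arctan2(d[1],d[0])));d=P[0]-P[2];print(np.degrees(np.arctan2(-d[0],d[1])))
E
```

```text
handle [0.527 0.025 0.18 ] [ 0.513 -0.033  0.18 ] [ 0.52  -0.004  0.18 ] 0.060036214988376725 13.709703649741492
hubtop [ 0.606 -0.039  0.147]
pot rim (284, 138, 79, 86) [ 0.519 -0.01   0.128]
[array([0.593, 0.015, 0.01 ]), array([ 0.714, -0.015,  0.01 ]), array([ 0.571, -0.082,  0.01 ])]
-14.01320920774082
-12.853005249266285
```

Call:
carry_out([
  [[0.06,0.05,0.25,0,0,0.3],[0,0,0.5,0,0,0],[0,0,0.5,0,0,0],[0,0,0.5,0,0,0],[0,0,0.4,0,0,0],[0,0,0.2,0,0,0],[0,0,0.13,0,0,0],[0,0,0,0,0,0]],
])

```text
clock: 3.65
position: [0.5189, -0.009, 0.1604]
ee_rot: [0.782, 0.623, -0.0, -0.0]
ft_force: [-0.3, 0.3, -0.2]
grip_width: 0.997
grasp_force: 0.0
```

Call:
carry_out([
  [[0,0,0,0,0,0],[0,0,0,0,0,0],[0,0,0,0,0,0],[0,0,0,0,0,0],[0,0,0,0,0,0],[0,0,0,0,0,0],[0,0,0,0,0,0],[0,0,0,0,0,0],[0,0,0,0,0,0],[0,0,0,0,0,0],[0,0,0,0,0,0],[0,0,0,0,0,0]],
], hand=1, force=60)

```text
clock: 4.65
position: [0.5194, -0.0089, 0.1612]
ee_rot: [0.783, 0.622, 0.0, 0.0]
ft_force: [-1.6, -0.2, 5.8]
grip_width: 0.089
grasp_force: 58.5
```

Call:
carry_out([
  [[0,0,-0.05,0,0,0],[0,0,-0.1,0,0,0],[0,0,-0.2,0,0,0],[0,0,-0.2,0,0,0],[0,0,-0.2,0,0,0],[0,0,-0.2,0,0,0],[0,0,-0.1,0,0,0],[0,0,0,0,0,0],[0,0,0,0,0,0],[0,0,0,0,0,0]],
])

```text
clock: 5.48
position: [0.519, -0.009, 0.2026]
ee_rot: [0.783, 0.622, -0.0, -0.0]
ft_force: [-0.2, 0.1, -3.1]
grip_width: 0.091
grasp_force: 58.4
```

```bash
python3 - <<'E'
from h import *
o=get_obs();print(o["ft_force"],o["torque"])
go((.461,.226,.165))
a=camera("scene")[130:270,230:400];b=camera("wrist")[:,180:480]
a=cv2.resize(a,None,fx=400/140,fy=400/140)
cv2.imwrite("pics/l.png",np.hstack([a,b])[:,:,::-1])
E
```

```text
[-0.179  0.057 -3.055] [ 0.011 -0.018  0.02 ]
t 5.4833 pos [ 0.519 -0.009  0.203] shift [ 5.396 -2.735  0.94 ]
```

View pics/l.png

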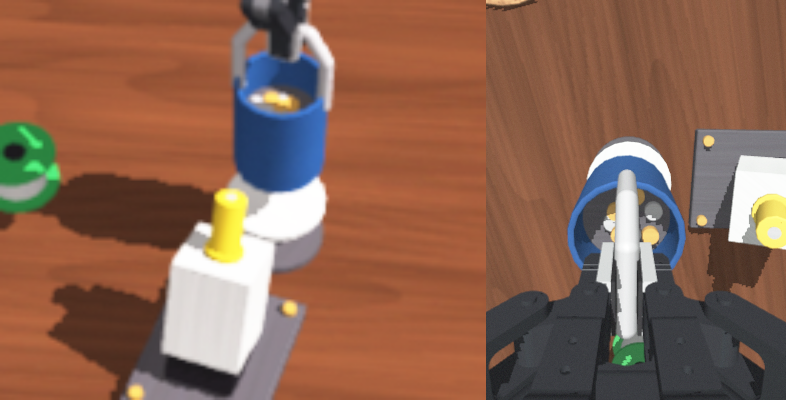

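Call:
carry_out([
  [[0.2,-0.1,0,0,0,0],[0.3,-0.15,0,0,0,0],[0.45,-0.23,0,0,0,0],[0.5,-0.25,0,0,0,0],[0.5,-0.25,0,0,0,0],[0.5,-0.25,0,0,0,0],[0.5,-0.25,0,0,0,0],[0.5,-0.25,0,0,0,0],[0.5,-0.25,0,0,0,0],[0.45,-0.23,0,0,0,0],[0.4,-0.2,0,0,0,0],[0.3,-0.15,0,0,0,0],[0.2,-0.1,0,0,0,0],[0.1,-0.07,0,0,0,0],[0,0,0,0,0,0],[0,0,0,0,0,0]],
])

```text
clock: 6.92
position: [0.4617, 0.2253, 0.2029]
ee_rot: [0.783, 0.622, -0.0, 0.0]
ft_force: [0.7, 0.4, -5.1]
grip_width: 0.09
grasp_force: 58.4
```

Call:
carry_out([
  [[0,0,0.1,0,0,0],[0,0,0.2,0,0,0],[0,0,0.3,0,0,0],[0,0,0.3,0,0,0],[0,0,0.3,0,0,0],[0,0,0.3,0,0,0],[0,0,0.2,0,0,0],[0,0,0.1,0,0,0],[0,0,0.1,0,0,0],[0,0,0.05,0,0,0],[0,0,0.03,0,0,0],[0,0,0.03,0,0,0],[0,0,0.03,0,0,0],[0,0,0,0,0,0],[0,0,0,0,0,0]],
])

```text
clock: 8.17
position: [0.4616, 0.2261, 0.1215]
ee_rot: [0.783, 0.622, 0.0, -0.0]
ft_force: [0.3, 0.6, -2.0]
grip_width: 0.092
grasp_force: 58.4
```

Call:
carry_out([
  [[0,0,0.02,0,0,0],[0,0,0.02,0,0,0],[0,0,0,0,0,0],[0,0,0,0,0,0]],
])

```text
clock: 8.5
position: [0.4615, 0.2261, 0.1197]
ee_rot: [0.783, 0.622, -0.0, -0.0]
ft_force: [-0.5, -0.1, -2.9]
grip_width: 0.096
grasp_force: 58.4
```

Call:
carry_out([
  [[0,0,0.02,0,0,0],[0,0,0.01,0,0,0],[0,0,0,0,0,0],[0,0,0,0,0,0]],
])

```text
clock: 8.83
position: [0.4619, 0.2263, 0.1192]
ee_rot: [0.783, 0.622, 0.001, -0.0]
ft_force: [-1.5, 0.3, 5.3]
grip_width: 0.089
grasp_force: 59.2
```

Call:
carry_out([
  [[0,0,0,0,0,0],[0,0,0,0,0,0],[0,0,0,0,0,0],[0,0,0,0,0,0],[0,0,0,0,0,0],[0,0,0,0,0,0],[0,0,0,0,0,0],[0,0,0,0,0,0]],
], hand=-0.2)

```text
clock: 9.5
position: [0.4615, 0.2261, 0.1185]
ee_rot: [0.783, 0.622, 0.0, -0.0]
ft_force: [-0.2, -0.3, 0.5]
grip_width: 0.601
grasp_force: 0.0
```

Call:
carry_out([
  [[0,0,-0.2,0,0,0],[0,0,-0.5,0,0,0],[0,0,-0.8,0,0,0],[0,0,-0.8,0,0,0],[0,0,-0.8,0,0,0],[0,0,-0.5,0,0,0],[0,0,-0.2,0,0,0],[0,0,0,0,0,0]],
])

```text
clock: 10.17
position: [0.4623, 0.2264, 0.2728]
ee_rot: [0.783, 0.622, 0.002, -0.0]
ft_force: [0.7, 0.1, -0.8]
grip_width: 0.598
grasp_force: 0.0
```

```bash
python3 - <<'E'
from h import *
s=np.radians(-13.5);zb=np.array([-np.sin(.35)*np.cos(s),-np.sin(.35)*np.sin(s),np.cos(.35)])
z=-zb; y=np.array([np.cos(.35)*np.cos(s),np.cos(.35)*np.sin(s),np.sin(.35)])
B=np.array([.606,-.038,.1475])-.045*zb; print("bore",B,zb)
go(B+.12*zb,y,z)
im=camera("top");b=mask(im,(100,120,40),(125,255,255),(190,200,270,290));print(plane("top",cv2.minEnclosingCircle(np.argwhere(b)[:,::-1].astype(np.float32))[0],.086))
E
```

```text
bore [ 0.621 -0.042  0.105] [-0.333  0.08   0.939]
t 10.1667 pos [0.462 0.226 0.273] shift [-5.628  4.346  1.364]
turn [-3.321 -0.042  0.071] shift after turn [-5.589  3.657  2.795]
[0.461 0.222 0.086]
```

Call:
carry_out([
  [[0,0,0,-0.83,-0.01,0.02],[0,0,0,-0.83,-0.01,0.02],[0,0,0,-0.83,-0.01,0.02],[0,0,0,-0.83,-0.01,0.01],[-0.3,0.2,0.15,0,0,0],[-0.6,0.39,0.3,0,0,0],[-0.7,0.46,0.35,0,0,0],[-0.7,0.46,0.35,0,0,0],[-0.7,0.46,0.35,0,0,0],[-0.7,0.46,0.35,0,0,0],[-0.7,0.46,0.35,0,0,0],[-0.6,0.39,0.3,0,0,0],[-0.4,0.26,0.2,0,0,0],[-0.19,0.12,0.1,0,0,0],[0,0,0,0,0,0],[0,0,0,0,0,0]],
])

```text
clock: 11.55
position: [0.5794, -0.0326, 0.2143]
ee_rot: [0.774, 0.61, 0.105, 0.136]
ft_force: [0.3, 1.0, -0.1]
grip_width: 0.598
grasp_force: 0.0
```

```bash
python3 - <<'E'
from h import *
p=camera_params("wrist");im=camera("wrist");np.savez("w2",**p)
cv2.imwrite("pics/w2.png",im[:,:,::-1])
im=camera("top");cv2.imwrite("pics/top2.png",im[:,:,::-1])
E
```

```text
(no output)
```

View pics/w2.png

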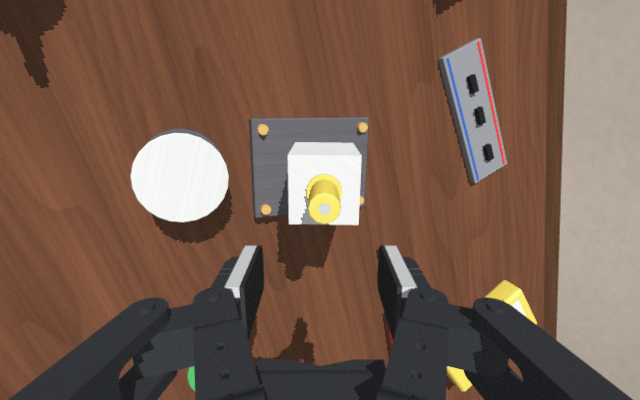

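Wrist view: hub top disc centre about (325,208), flange spanning 306–342, block top face from row 168 to 223 and columns 289–360; axis nearly lines up with the tool.

```bash
python3 - <<'E'
from h import *
p=dict(np.load("w2.npz")); o=get_obs(); R=Ro.from_quat(o["ee_rot"]).as_matrix()
im=cv2.imread("pics/w2.png")[:,:,::-1]
m=mask(im,(22,120,80),(35,255,255),(300,165,350,230));print(cv2.boundingRect(m))
def tp(uv,zt):
    c,d=ray(p,uv); c=R.T@(c-o["position"]); d=R.T@d; return c+d*(zt-c[2])/d[2]
s=np.radians(-13.5);zb=np.array([-np.sin(.35)*np.cos(s),-np.sin(.35)*np.sin(s),np.cos(.35)])
print("zb in tool",R.T@zb,"tcp",o["position"])
# height of TCP above face along zb from z = .105 known and face
B=np.array([.621,-.042,.105]);h=(o["position"]-B)@zb;print("h",h)
print("hubtop",tp((324.5,208),h-.045))
for c in((289,169),(360,169),(289,223),(360,224)):print("face",tp(c,h))
g=m[170:225];print([ (170+i,np.nonzero(r)[0][[0,-1]]) for i,r in enumerate(g) if r.any()][::5])
E
```

```text
(307, 175, 35, 49)
zb in tool [-0.003 -0.003 -1.   ] tcp [ 0.58  -0.031  0.215]
h 0.11802680772309333
hubtop [-0.001  0.003  0.073]
face [ 0.016 -0.024  0.118]
face [0.016 0.03  0.118]
face [-0.028 -0.025  0.118]
face [-0.029  0.032  0.118]
[(175, array([318, 328])), (180, array([311, 336])), (185, array([308, 339])), (190, array([307, 340])), (195, array([307, 340])), (200, array([309, 338])), (205, array([309, 339])), (210, array([309, 339])), (215, array([310, 337])), (220, array([315, 332]))]
```

Call:
carry_out([
  [[-0.02,0.07,0.2,0,0,0],[0,0,0.4,0,0,0],[0,0,0.5,0,0,0],[0,0,0.5,0,0,0],[0,0,0.5,0,0,0],[0,0,0.3,0,0,0],[0,0,0.2,0,0,0],[0,0,0.1,0,0,0],[0,0,0,0,0,0],[0,0,0,0,0,0]],
])

```text
clock: 12.48
position: [0.6185, -0.0426, 0.1156]
ee_rot: [0.773, 0.61, 0.106, 0.137]
ft_force: [0.3, 0.3, 0.3]
grip_width: 0.6
grasp_force: 0.0
```

```bash
python3 - <<'E'
from h import *
print(get_obs()["position"])
im=camera("wrist");a=camera("scene")[150:290,230:400]
cv2.imwrite("pics/w3.png",np.hstack([cv2.resize(a,None,fx=400/140,fy=400/140),im[:,180:480]])[:,:,::-1])
E
```

```text
[ 0.619 -0.043  0.116]
```

View pics/w3.png

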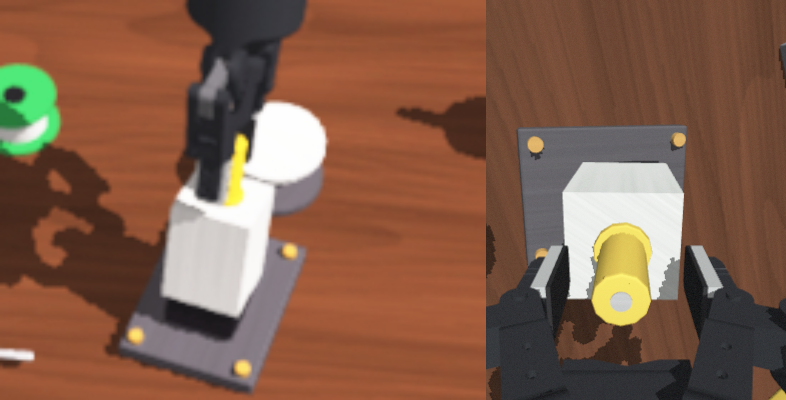

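Hub centre (622,303) sits midway between the fingers (550 and 703), tips clear of the face.

Call:
carry_out([
  [[0,-0.02,0,0,0,0],[0,0,0,0,0,0],[0,0,0,0,0,0],[0,0,0,0,0,0],[0,0,0,0,0,0],[0,0,0,0,0,0],[0,0,0,0,0,0],[0,0,0,0,0,0],[0,0,0,0,0,0],[0,0,0,0,0,0]],
], hand=1, force=50)

```text
clock: 13.42
position: [0.6176, -0.0424, 0.1154]
ee_rot: [0.773, 0.61, 0.106, 0.136]
ft_force: [-5.3, 0.6, 5.3]
grip_width: 0.244
grasp_force: 48.6
```

Call:
carry_out([
  [[0,-0.01,-0.02,0,0,0],[0,-0.01,-0.03,0,0,0],[0,0,-0.05,0,0,0],[0,0,-0.05,0,0,0],[0,0,-0.05,0,0,0],[0,0,-0.05,0,0,0],[0,0,0,0,0,0],[0,0,0,0,0,0]],
])

```text
clock: 14.08
position: [0.6136, -0.0415, 0.1242]
ee_rot: [0.773, 0.61, 0.106, 0.137]
ft_force: [1.0, 0.3, -0.9]
grip_width: 0.239
grasp_force: 49.1
```

```bash
python3 - <<'E'
from h import *
o=get_obs();R=Ro.from_quat(o["ee_rot"]).as_matrix();print(o["position"],R.T@o["ft_force"],R.T@o["torque"],R[:,2])
E
```

```text
[ 0.614 -0.042  0.124] [0.565 0.528 1.184] [0.164 0.004 0.056] [ 0.331 -0.082 -0.94 ]
```

Call:
carry_out([
  [[0,0,-0.05,0,0,0],[0,0,-0.08,0,0,0],[0,0,-0.08,0,0,0],[0,0,-0.08,0,0,0],[0,0,-0.08,0,0,0],[0,0,-0.05,0,0,0],[0,0,0,0,0,0]],
])

```text
clock: 14.67
position: [0.6079, -0.0401, 0.1403]
ee_rot: [0.773, 0.61, 0.106, 0.137]
ft_force: [0.2, -0.3, -1.0]
grip_width: 0.242
grasp_force: 49.2
```

Call:
carry_out([
  [[0,0,-0.05,0,0,0],[0,0,-0.08,0,0,0],[0,0,-0.08,0,0,0],[0,0,-0.08,0,0,0],[0,0,-0.05,0,0,0],[0,0,0,0,0,0],[0,0,0,0,0,0],[0,0,0,0,0,0]],
])

```text
clock: 15.33
position: [0.6035, -0.0391, 0.1526]
ee_rot: [0.773, 0.61, 0.106, 0.137]
ft_force: [1.1, -0.1, -1.4]
grip_width: 0.242
grasp_force: 49.2
```

```bash
python3 - <<'E'
from h import *
o=get_obs();R=Ro.from_quat(o["ee_rot"]).as_matrix();d=o["position"]-np.array([.6176,-.0424,.1154]);print(o["clock"],R.T@d,R.T@o["ft_force"],R.T@o["torque"])
im=camera("wrist")[:,180:480];a=camera("scene")[130:290,230:420]
cv2.imwrite("pics/w4.png",np.hstack([cv2.resize(a,None,fx=2.5,fy=2.5),im])[:,:,::-1])
E
```

```text
15.3333 [-0.    -0.001 -0.04 ] [0.122 0.521 1.684] [ 0.15   0.12  -0.043]
```

View pics/w4.png

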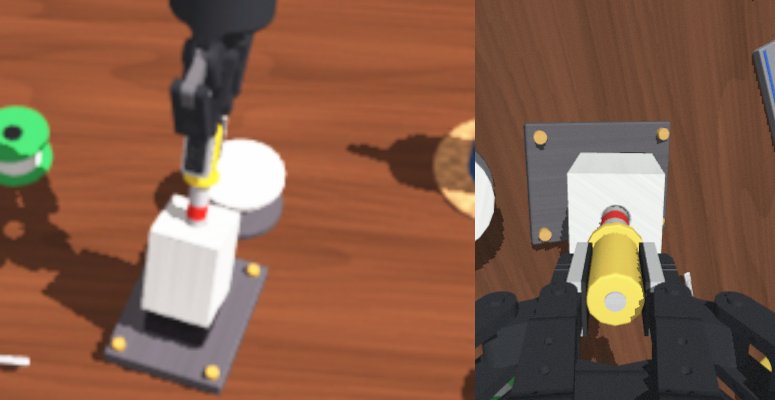

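The whole red band shows, with steel below it at the bore (616,210), and the shaft is still in the block. The forces are small.

```bash
python3 -c "
from workcell import hand_in
print(hand_in())"
```

```text
the job is handed in; nothing more can be done
None
```

The pot stands on the cork mat, and the axle is drawn 40 mm out along the bore with the whole red band showing, held in the gripper; the job was handed in at about 15 s and no verdict was returned.

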